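# Open the twist-off sample jar and hold its cap above the mouth

## Task

Somebody parked a small dropper bottle on the cap of the square jar that stands in the metal bench holder: take it off and stand it upright on the table at least 12 cm from the jar, setting it down rather than dropping it. Then unscrew the tight cap anticlockwise (seen from above), leaving the jar down in its holder which braces it; as soon as the cap comes free stop turning, lift it straight up and finish still holding it in the gripper, level and right above the mouth, its lower edge about 2 cm above the rim, not put down. Leave the other bottles and the dish where they are.

Things in the scene. Friction and masses are not known exactly. Their poses are not given: they have to be found in the camera images.
- holder: bare aluminium bench holder, fixed to the table: square tray 75 x 75 mm, 34 mm high, walls 6 mm, pocket 63 x 63 mm with its floor 6 mm above the table, plus a flat ear 125 mm long along its y, 5 mm thick, with a screw at each end. Origin on the table under its centre, z up. Its turn about the vertical varies
- jar: white square plastic jar, loose (about 0.45 kg), standing in the pocket of the holder, which keeps it from turning (about 3 degrees of play). Body 60 x 60 mm, 68 mm high, then a low round shoulder of 50 mm diameter up to 72 mm, then a round neck of 36 mm diameter up to the rim 92 mm above its underside. Origin at the centre of its underside, z up
- jar_mouth (a point): centre of the jar's mouth, level with its rim, 92 mm above the jar's underside (about 98 mm above the table); axes as the jar's
- cap: grey ribbed round twist-off cap, 56 mm diameter, 30 mm high (top 14 mm solid, skirt hollow), 60 g. Origin at the centre of its lower edge, z up; seated, that edge is 16 mm below the rim, 82 mm above the table. Turns anticlockwise against about 0.35 N m without rising; two lugs lock it till about 0.7 rad, from 1.0 rad on it lifts straight off (stop turning by 1.4). Pulled earlier it lifts the jar
- jar_seal (a joint): slotted seal inside the mouth that the cap's tongue turns with it (about 0.1 rad of play): 0 = closed tight, grows anticlockwise from above, stop at 1.6 rad; the cap is free above about 0.9 rad. It keeps its value when the cap is lifted off
- dropper_bottle: small white dropper bottle with a pointed white tip, 29 mm diameter, 71 mm high with its tip (straight body about the lower 45 mm), 50 g; at the start it stands on top of the jar's cap, near its middle. Origin at the centre of its underside, z up
- white_bottle: bystander: white round reagent bottle with black cap, 48 mm diameter, 92 mm high, standing near the jar; origin at the centre of its underside
- amber_bottle: bystander: brown round reagent bottle with black cap, 54 mm diameter, 108 mm high, standing behind the jar; origin at the centre of its underside
- dish: bystander: flat round petri dish, 62 mm diameter, 13 mm high, lying near the jar; origin at the centre of its underside
- receipt_printer: bystander, fixed: small black printer, 110 x 76 x 66 mm high, at the left; origin at the centre of its underside
- journal: bystander, fixed: dark closed notebook lying flat at the right, 232 x 154 x 15 mm; origin at the centre of its underside
There are look-alikes about, which are no part of the job. Leave any yellow look-alike of the dropper_bottle alone.

How it is judged:
By the outcome, as a careful person would: the job done as asked, in the order asked, and still so for the second after the job is handed in, while the arm keeps its last pose, push and grip.
It also fails if it takes over 56 s, if anything falls off the work surface, if the arm or the gripper's body presses on something with over 40 N, if the wrist force passes 120 N, or if a joint passes its speed limit or range.

## Robot

A 6-joint arm with a two-finger parallel gripper is mounted at the origin on a cart in front of the work surface, level with it; the furniture and walls round the work are solid. World frame = base frame: x ahead of the robot, y to its left, z up, the work surface at z = 0. Lengths are in m, angles in rad, forces in N, time in s.
With the tool pointing down it reaches from about 0.35 to 0.775 m from the base axis. Payload 7.3 kg.
Tool frame: the origin (TCP) lies between the finger pads; the fingertips stand 17 mm ahead of it and the grasp point (between the pads) lies 2 mm behind it; z points along the fingers, y is the line along which they close (so a half turn about z gives the same grasp; the last joint's range is limited). The gripper opens to 92 mm and grips with 3 to 60 N. Pads are 19 mm wide; open, the fingers measure 130 mm over their backs; the gripper's body (75 mm by 190 mm) begins 47 mm behind the grasp point.
Start: joints at [1.185, 0.342, 1.524, -0, 1.275, -0.146], TCP at [0.125, 0.51, 0.244] pointing down, gripper open.
Joint ranges: [-2.53, 2.53], [-0.77, 2.02], [0.04, 2.7], [-1, 4.14], [0.28, 2.66], [-3.11, 3.11]. Speed limits (rad/s): [2.57, 2.57, 3.14, 3.14, 3.14, 3.14].

## Interface

Orientations are given as [roll, pitch, yaw] about the fixed x, y, z axes, in that order (R = Rz(yaw) Ry(pitch) Rx(roll)).
In Python, from cell import robot, optics gives the robot as it stands.
- The arm moves only by the tool play_rows, never from a script. Its argument "rows" is a list of rows, each a list of 7 numbers: the shift along the tool's x, y, z in cm, then the turn, a rotation vector about the tool's x, y, z in rad, then the opening, from 0 (shut) to 1 (fully open). In form: [[tx, ty, tz, wx, wy, wz, grip], ...]. A call has 1 to 20 rows; each row is the pose to reach, as a shift and turn from the pose commanded when the call began, along the tool's axes at that moment; what a row does not reach only later rows make up. A row lasts 1/10 s, in which the tool goes at most 50 mm and 8.59 degrees, less where a joint would pass 70% of its speed; a pose out of reach is approached as far as the arm can. A call with a gripper value outside its range is refused whole. The fingers move at their own pace and stop on an object; "squeeze" is the grip in N (left out, the last holds). Time passes only in rows, so rows that repeat a pose let the fingers close. It gives the time, the measured TCP pose, the force, the opening and the grip force at its end, in the units of the state.
- robot.observe(): the state, without advancing time (a new reading comes with each control period).
- optics.read_camera(name): name is "scene" or "top" or "wrist"; returns (picture, depth): 384x512x3 uint8, red, green, blue; 384x512 float32, m along the optical axis (not along the pixel's ray), 0 where there is no reading.
- optics.camera_model(name): a dict with "fx", "fy", "cx", "cy" (pixels), "dist" ([k1, k2, p1, p2, k3] as OpenCV has them; the pictures are not rectified), "origin" and "rotation" of the camera in the world; the wrist camera has in their place "tool_from_camera" (4x4, takes a point from camera to tool coordinates, whose origin is the TCP and whose axes are the flange's). Camera axes: x right, y up, looking along -z (the intrinsics and any distortion apply to the point x, -y, -z); pixel columns grow to the right and rows downward; lengths in m; the calibration is good to about 2 mm. A picture is of the moment at which its call begins: read the wrist's pose just before it. camera_model takes no time and is no camera call.
- robot.hand_in(): hands the job in; it is judged then, once.
The state is a dict: "time": time; "qpos": joint angles; "qvel": joint speeds; "joint_efforts": joint torques, N m; "tool_pos": TCP position; "tool_rot": TCP orientation; "contact_force": force on the tool from outside, world axes, zero at the start; "torque": the same for the moment, N m; "opening": finger opening in m; "grip_force": force on a finger pad.
Only numpy, scipy, OpenCV 4.12 (cv2) and the standard library are available. Lean on these libraries where they do the work, as an engineer would, in place of code of your own. Each camera call takes 0.05 s, during which the arm holds its last target. There are 200 camera calls.

## Working session

There is one attempt and no reset: what is moved stays moved. The work goes in short steps, Python scripts to look and compute and a tool call to move; the robot and the scene stay as the last step left them, time stands still between calls to the robot, and variables do not carry over. Pictures are saved under pics/ and viewed, at most 10 in all, crops included, and the job is handed in when it is done.

Besides the shell and the picture viewer there is one more tool, called after ">>>" as name([rows], argument=value, ...), one row to a line, values as JSON. play_rows: Moves the arm, as the interface text tells. Its arguments: {"type":"object","properties":{"rows":{"type":"array"},"squeeze":{"type":"number"}},"required":["rows"]}

```bash
ls; mkdir -p pics; cat > h.py <<'E'
import numpy as np, cv2
from cell import robot, optics
from scipy.spatial.transform import Rotation as Ro
def cam(name):
    m=optics.camera_model(name)
    K=np.array([[m['fx'],0,m['cx']],[0,m['fy'],m['cy']],[0,0,1]]);d=np.array(m['dist'],float)
    if 'origin' in m: o=np.array(m['origin']);R=np.array(m['rotation'])
    else:
        s=robot.observe();T=np.array(m['tool_from_camera'])
        Rt=Ro.from_euler('xyz',s['tool_rot']).as_matrix()
        o=np.array(s['tool_pos'])+Rt@T[:3,3];R=Rt@T[:3,:3]
    return K,d,o,R
def rays(c,px):
    K,d,o,R=c
    u=cv2.undistortPoints(np.array(px,float).reshape(-1,1,2),K,d).reshape(-1,2)
    return np.c_[u[:,0],-u[:,1],-np.ones(len(u))]@R.T
def onplane(c,px,z):
    r=rays(c,px);return c[2]+r*((z-c[2][2])/r[:,2:])
def cloud(c,dep):
    H,W=dep.shape;v,u=np.mgrid[:H,:W]
    r=rays(c,np.c_[u.ravel(),v.ravel()])
    return (c[2]+r*dep.reshape(-1,1)).reshape(H,W,3)
def tri(c1,p1,c2,p2):
    a=rays(c1,[p1])[0];b=rays(c2,[p2])[0]
    t=np.linalg.lstsq(np.c_[a,-b],c2[2]-c1[2],rcond=None)[0]
    return (c1[2]+a*t[0]+c2[2]+b*t[1])/2, np.linalg.norm(c1[2]+a*t[0]-c2[2]-b*t[1])
def shot(name,save=None):
    c=cam(name);p,d=optics.read_camera(name)
    if save: cv2.imwrite('pics/'+save+'.png',p[:,:,::-1])
    return c,p,d
E
python3 - <<'E'
from h import *
print(robot.observe())
for n in ('scene','top','wrist'):
    c,p,d=shot(n,n+'0'); np.savez(n+'0.npz',p=p,d=d); print(n,c[2].round(3),c[3].round(2).tolist(),c[0][0,0],c[1])
E
```

```text
pics
{'time': 0.0, 'qpos': array([ 1.18501498e+00,  3.42698298e-01,  1.52502036e+00, -1.37598799e-06,
        1.27542046e+00, -1.45989148e-01]), 'qvel': array([-0.00036433,  0.00124092, -0.00118815,  0.00023425, -0.00106828,
        0.00162731]), 'joint_efforts': array([-2.87878920e-04, -4.31246603e+01, -2.44207960e+01,  7.16341124e-02,
        5.62865508e-02, -1.06786770e-04]), 'tool_pos': array([0.12451277, 0.50961957, 0.24305647]), 'tool_rot': array([-3.14006245e+00, -2.23664489e-04,  2.90180069e+00]), 'contact_force': array([ 0.17394259, -0.61495325, -1.10332692]), 'torque': array([ 0.0763618 ,  0.04096774, -0.00051395]), 'grip_force': 0.0, 'opening': 0.09193065354035564}
scene [ 0.066 -0.597  1.025] [0.7, 0.01, -0.64] 498.2482816244505 [0.04262883 0.         0.         0.         0.        ]
top [0.336 0.039 1.145] [0.19, -0.0, -1.54] 396.49313865916986 [-0.14207049  0.          0.          0.          0.        ]
wrist [0.062 0.524 0.385] [[0.24, -0.94, -0.24], [0.97, 0.23, 0.06], [-0.0, -0.24, 0.97]] 313.0029455378691 [-0.06489204  0.          0.          0.          0.        ]
```

View pics/scene0.png

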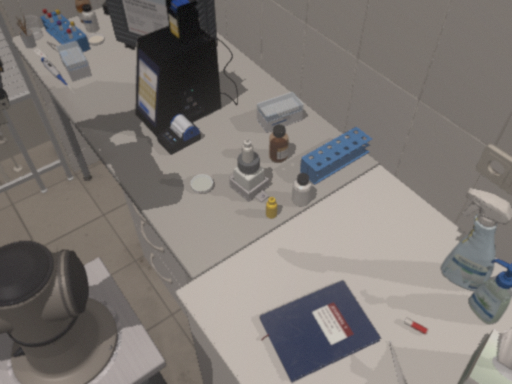

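View pics/top0.png

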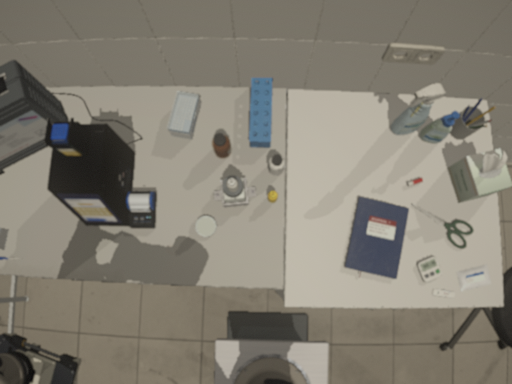

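The scene picture shows the jar with its grey cap and white dropper at (248,155). The yellow look-alike is at (271,207), the white bottle at (302,190), amber at (279,145) and the dish at (202,183). In the top picture the jar is at (233,187), yellow (272,196), white bottle (276,160), amber (221,145) and dish (205,226).

Candidates for the dropper:
- white one on the cap, scene (248,148): this matches the description
- yellow bottle (271,207): no
- white bottle with black cap (302,190): no

Next I'll measure and take a close crop.

```bash
python3 - <<'E'
s=open('h.py').read()
s=s.replace("R=np.array(m['rotation'])","R=np.array(m['rotation'],float);R=R if R.ndim==2 else Ro.from_euler('xyz',R).as_matrix()")
open('h.py','w').write(s)
E
python3 - <<'E'
from h import *
cs={}
for n in ('scene','top'):
    c=cam(n);cs[n]=c;z=np.load(n+'0.npz');P=cloud(c,z['d']);np.save(n+'_P.npy',P)
    print(n,z['d'].max(), P[300,380])
    pts={'scene':[(248,142),(249,160),(271,200),(302,180),(279,130),(202,182),(180,130),(249,188)],'top':[(233,183),(245,200),(272,195),(276,157),(221,141),(205,226),(142,207)]}[n]
    for q in pts: print(q,P[q[1],q[0]].round(3))
im=cv2.imread('pics/scene0.png')[110:235,180:340];im2=cv2.imread('pics/top0.png')[120:245,170:330]
cv2.imwrite('pics/crop.png',np.hstack([cv2.resize(i,None,fx=2.5*1,fy=2.5,interpolation=cv2.INTER_CUBIC) for i in(im,im2)]))
E
```

```text
scene 2.5486014 [ 0.60663967 -0.32990488 -0.00096527]
(248, 142) [0.564 0.113 0.175]
(249, 160) [0.56  0.105 0.121]
(271, 200) [0.557 0.009 0.059]
(302, 180) [ 0.64  -0.008  0.094]
(279, 130) [0.699 0.158 0.105]
(202, 182) [0.47  0.197 0.015]
(180, 130) [0.511 0.372 0.051]
(249, 188) [0.547 0.088 0.038]
top 1.9767842 [ 0.27121005 -0.31005663 -0.00387918]
(233, 183) [0.56  0.112 0.177]
(245, 200) [0.551 0.088 0.003]
(272, 195) [0.556 0.011 0.064]
(276, 157) [0.657 0.003 0.093]
(221, 141) [0.695 0.156 0.105]
(205, 226) [0.469 0.2   0.011]
(142, 207) [0.512 0.377 0.053]
```

View pics/crop.png

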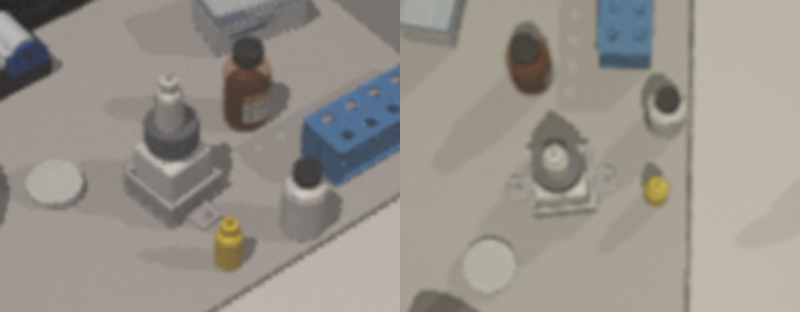

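The crop confirms it: the white dropper with a pointed tip stands on the grey ribbed cap, and the yellow one stands apart on the table. I'll bring the wrist camera over for a close measurement.

>>> play_rows([
  [-50,-26,-4.7,0,0,0,1],
  [-50,-26,-4.7,0,0,0,1],
  [-50,-26,-4.7,0,0,0,1],
  [-50,-26,-4.7,0,0,0,1],
  [-50,-26,-4.7,0,0,0,1],
  [-50,-26,-4.7,0,0,0,1],
  [-50,-26,-4.7,0,0,0,1],
  [-50,-26,-4.7,0,0,0,1],
  [-50,-26,-4.7,0,0,0,1],
  [-50,-26,-4.7,0,0,0,1],
  [-50,-26,-4.7,0,0,0,1],
  [-50,-26,-4.7,0,0,0,1],
  [-50,-26,-4.7,0,0,0,1],
  [-50,-26,-4.7,0,0,0,1],
  [-50,-26,-4.7,0,0,0,1],
  [-50,-26,-4.7,0,0,0,1],
])

```text
time: 1.75
tool_pos: [0.5477, 0.1399, 0.291]
tool_rot: [3.141, -0.0, 2.904]
contact_force: [0.5, 0.4, -0.1]
opening: 0.0918
grip_force: 0.0
```

```bash
python3 - <<'E'
from h import *
c,p,d=shot('wrist','w1'); np.savez('w1.npz',p=p,d=d); np.save('w1_P.npy',cloud(c,d)); s=robot.observe();print(s['time'],s['tool_pos'],s['tool_rot'],s['qpos'])
E
```

```text
1.8 [0.54784006 0.13977882 0.29102171] [3.14135149e+00 1.74276566e-04 2.90359079e+00] [ 1.14183662e-01  3.86668803e-01  1.32577694e+00  1.67934772e-04
  1.42890014e+00 -1.21863455e+00]
```

View pics/w1.png

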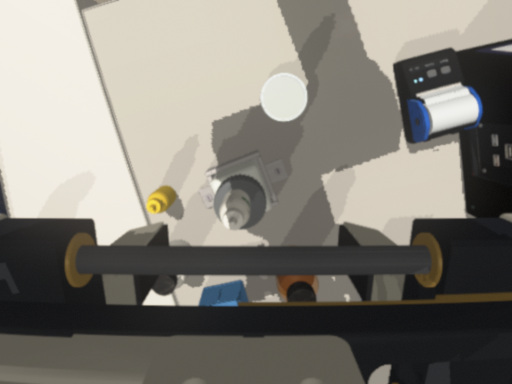

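The wrist view shows the cap at (238,200) with the dropper's tip at (234,222). The dish is at (285,97), yellow at (160,199), and the gripper bar lies at row 260. I'll take a second view from a shifted spot.

>>> play_rows([
  [-4,-3,0,0,0,0,1],
  [-4,-3,0,0,0,0,1],
  [-4,-3,0,0,0,0,1],
  [-4,-3,0,0,0,0,1],
])

```text
time: 2.2
tool_pos: [0.5798, 0.1008, 0.2908]
tool_rot: [3.141, -0.0, 2.902]
contact_force: [-0.1, 0.2, 0.1]
opening: 0.092
grip_force: 0.0
```

```bash
python3 - <<'E'
from h import *
c,p,d=shot('wrist','w2'); np.savez('w2.npz',p=p,d=d); P2=cloud(c,d);np.save('w2_P.npy',P2); s=robot.observe();print(s['time'],s['tool_pos'],s['tool_rot'])
for n in ('w1','w2'):
    P=np.load(n+'_P.npy');near=np.hypot(P[...,0]-.56,P[...,1]-.11)<.06
    print(n,'table z',np.median(P[60:150,150:250,2]))
    for lo,hi in((.02,.05),(.065,.082),(.106,.118),(.118,.165),(.165,.2)):
        m=near&(P[...,2]>lo)&(P[...,2]<hi)
        if m.sum()>5:
            q=P[m];(cx,cy),r=cv2.minEnclosingCircle(q[:,:2].astype(np.float32))
            print(lo,hi,m.sum(),'med',np.median(q,0).round(4),'circ',round(cx,4),round(cy,4),round(r,4),'zmax',q[:,2].max().round(4))
    m=near&(P[...,2]>.03)&(P[...,2]<.045); print('holder rect',cv2.minAreaRect(P[m][:,:2].astype(np.float32)))
    yel=None
for n in ('scene','top'):
    P=np.load(n+'_P.npy')
    m=(abs(P[...,0]-.43)<.03)&(abs(P[...,1]-.02)<.03);print('table',n,np.median(P[m][:,2]),P[m][:,2].std())
a=cv2.imread('pics/w1.png')[140:250,180:310];b=cv2.imread('pics/w2.png')[100:210,200:330]
cv2.imwrite('pics/ww.png',cv2.resize(np.hstack([a,b]),None,fx=3,fy=3,interpolation=cv2.INTER_CUBIC))
E
```

```text
2.25 [0.57972172 0.10095427 0.29087586] [ 3.14126853e+00 -2.23633218e-04  2.90282251e+00]
w1 table z 0.0007081040921495807
0.02 0.05 771 med [0.5409 0.1336 0.0348] circ 0.5667 0.1184 0.0492 zmax 0.0499
0.065 0.082 537 med [0.5471 0.1334 0.0734] circ 0.57 0.1188 0.039 zmax 0.0771
0.106 0.118 1166 med [0.5624 0.1291 0.113 ] circ 0.5706 0.1186 0.0289 zmax 0.1179
0.118 0.165 608 med [0.5571 0.122  0.1565] circ 0.5657 0.1168 0.0144 zmax 0.1649
0.165 0.2 381 med [0.5642 0.1173 0.175 ] circ 0.5661 0.1166 0.0093 zmax 0.1849
holder rect ((0.5699054002761841, 0.11831104010343552), (0.07372410595417023, 0.07530485093593597), 7.688724517822266)
w2 table z 0.0007036444038543421
0.02 0.05 717 med [0.5418 0.1168 0.0348] circ 0.57 0.1184 0.0519 zmax 0.0495
0.065 0.082 432 med [0.5465 0.1164 0.0735] circ 0.5703 0.1183 0.039 zmax 0.0765
0.106 0.118 1372 med [0.5672 0.1224 0.1129] circ 0.5707 0.1187 0.0289 zmax 0.1167
0.118 0.165 509 med [0.5579 0.1161 0.1584] circ 0.566 0.1165 0.0145 zmax 0.163
0.165 0.2 400 med [0.565  0.1164 0.1751] circ 0.5662 0.1165 0.0094 zmax 0.1843
holder rect ((0.570414125919342, 0.11813241243362427), (0.07484914362430573, 0.0745660588145256), 8.27157974243164)
table scene -0.0003006202725167606 0.0021404825090163685
table top -0.0009789963957439474 0.002070531144815839
```

View pics/ww.png

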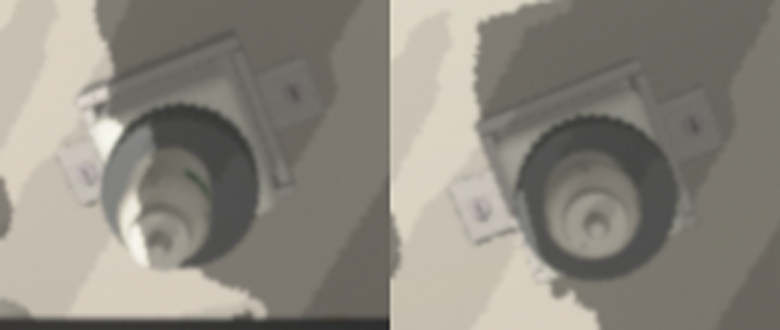

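Both views agree. The dropper axis is at (0.566, 0.1166) with its top at 0.184. The cap centre is (0.5706, 0.1186) with its top at 0.1125, and the table there is about z = 0. Next I grasp the dropper.

>>> play_rows([
  [1.7,1.2,3,0,0,0,1],
  [1.7,1.2,6,0,0,0,1],
  [1.7,1.2,9,0,0,0,1],
  [1.7,1.2,11,0,0,0,0.8],
  [1.7,1.2,13,0,0,0,0.7],
  [1.7,1.2,14,0,0,0,0.6],
  [1.7,1.2,14.7,0,0,0,0.5],
  [1.7,1.2,14.7,0,0,0,0.45],
  [1.7,1.2,14.7,0,0,0,0.3],
  [1.7,1.2,14.7,0,0,0,0.2],
  [1.7,1.2,14.7,0,0,0,0.2],
  [1.7,1.2,14.7,0,0,0,0.2],
  [1.7,1.2,14.7,0,0,0,0.2],
], squeeze=12)

```text
time: 3.55
tool_pos: [0.567, 0.1158, 0.1443]
tool_rot: [3.141, 0.001, 2.902]
contact_force: [-0.6, 0.2, 3.7]
opening: 0.0286
grip_force: 12.0
```

>>> play_rows([
  [0,0,-1,0,0,0,0.2],
  [0,0,-3,0,0,0,0.2],
  [0,0,-5,0,0,0,0.2],
  [1.5,-1.7,-5,0,0,0,0.2],
  [4,-4.5,-5,0,0,0,0.2],
  [6.5,-7.5,-4,0,0,0,0.2],
  [9,-10.3,-1,0,0,0,0.2],
  [10.5,-12,2,0,0,0,0.2],
  [11,-12.6,5,0,0,0,0.2],
  [11,-12.6,8,0,0,0,0.2],
  [11,-12.6,10,0,0,0,0.2],
  [11,-12.6,10.4,0,0,0,0.2],
  [11,-12.6,10.7,0,0,0,0.2],
  [11,-12.6,10.7,0,0,0,0.2],
  [11,-12.6,10.7,0,0,0,0.2],
], squeeze=12)

```text
time: 5.05
tool_pos: [0.4307, 0.0195, 0.0377]
tool_rot: [3.141, 0.002, 2.902]
contact_force: [0.3, 1.7, -0.4]
opening: 0.0285
grip_force: 12.0
```

```bash
python3 - <<'E'
from h import *
s=robot.observe();print(s['contact_force'])
c,p,d=shot('scene');P=cloud(c,d);cv2.imwrite('pics/s2.png',cv2.resize(p[110:290,140:360,::-1],None,fx=3,fy=3))
m=(np.hypot(P[...,0]-.566,P[...,1]-.115)<.06)&(P[...,2]>.1);q=P[m];print(q[:,2].max(),m.sum())
E
```

```text
[ 0.25083888  1.65623659 -0.42650004]
0.11636407709653573 166
```

View pics/s2.png

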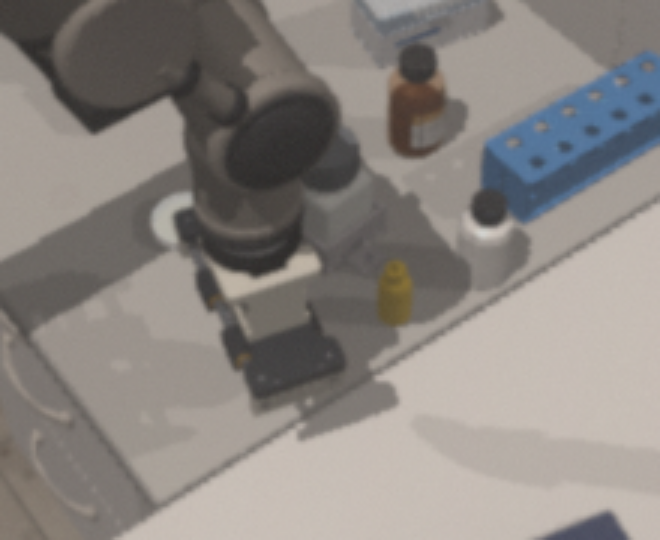

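The scene crop shows the gripper low over the clear patch in front of the jar. The cap is bare behind it at (335,165), and the bystanders are untouched. I'll lower in small steps until contact.

>>> play_rows([
  [0,0,0.2,0,0,0,0.2],
  [0,0,0.3,0,0,0,0.2],
  [0,0,0.4,0,0,0,0.2],
  [0,0,0.4,0,0,0,0.2],
])

```text
time: 5.5
tool_pos: [0.4298, 0.0195, 0.0326]
tool_rot: [3.142, -0.0, 2.902]
contact_force: [-0.2, 0.4, -0.8]
opening: 0.0291
grip_force: 12.0
```

>>> play_rows([
  [0,0,0.05,0,0,0,0.2],
  [0,0,0.1,0,0,0,0.2],
  [0,0,0.1,0,0,0,0.2],
])

```text
time: 5.8
tool_pos: [0.4299, 0.0195, 0.0323]
tool_rot: [3.141, 0.0, 2.902]
contact_force: [-1.7, 0.5, 8.7]
opening: 0.0285
grip_force: 12.0
```

Contact felt (8.7 N). Release gently and retreat straight up.

>>> play_rows([
  [0,0,-0.05,0,0,0,0.31],
  [0,0,-0.05,0,0,0,0.34],
  [0,0,-0.05,0,0,0,0.4],
  [0,0,-0.05,0,0,0,0.5],
  [0,0,-0.05,0,0,0,0.7],
  [0,0,-0.05,0,0,0,0.8],
  [0,0,-2,0,0,0,0.8],
  [0,0,-5,0,0,0,0.9],
  [0,0,-9,0,0,0,1],
  [0,0,-13,0,0,0,1],
  [0,0,-17,0,0,0,1],
  [0,0,-19,0,0,0,1],
  [0,0,-19,0,0,0,1],
  [0,0,-19,0,0,0,1],
])

```text
time: 7.2
tool_pos: [0.4296, 0.0195, 0.2214]
tool_rot: [3.141, 0.0, 2.902]
contact_force: [-0.3, -0.1, 0.2]
opening: 0.0919
grip_force: 0.0
```

```bash
python3 - <<'E'
from h import *
c,p,d=shot('wrist','w3');P=cloud(c,d);s=robot.observe();print(s['tool_pos'],s['tool_rot'])
def rep(x,y,r,lo,hi):
    m=(np.hypot(P[...,0]-x,P[...,1]-y)<r)&(P[...,2]>lo)&(P[...,2]<hi)
    if m.sum()>5:
        q=P[m];C=cv2.minEnclosingCircle(q[:,:2].astype(np.float32));print(lo,hi,m.sum(),np.round([*C[0],C[1]],4),'z',np.median(q[:,2]).round(4),q[:,2].max().round(4))
rep(.43,.02,.05,.01,.045);rep(.43,.02,.05,.045,.057);rep(.43,.02,.05,.06,.09)
rep(.57,.118,.05,.106,.12)
E
```

```text
[0.42925262 0.0195577  0.22070774] [-3.14150244e+00 -1.76716629e-03  2.90177124e+00]
0.01 0.045 158 [0.4285 0.0192 0.0145] z 0.0375 0.045
0.045 0.057 249 [0.4283 0.0191 0.0138] z 0.0479 0.0567
0.06 0.09 269 [0.429  0.019  0.0093] z 0.0632 0.0727
```

View pics/w3.png

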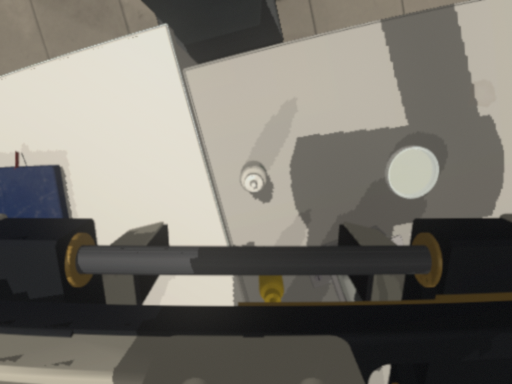

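The dropper stands upright at (252,178) in the image, world (0.429, 0.019), about 17 cm from the jar. Next comes the cap, pre-turned clockwise by 0.5 rad.

>>> play_rows([
  [-2,2.3,0,0,0,0.1,1],
  [-5,5.7,0,0,0,0.2,1],
  [-8,9.1,0,0,0,0.3,1],
  [-10.5,12,0,0,0,0.4,1],
  [-11.4,13,0,0,0,0.5,1],
  [-11.4,13,2,0,0,0.5,1],
  [-11.4,13,5,0,0,0.5,1],
  [-11.4,13,8,0,0,0.5,1],
  [-11.4,13,10.5,0,0,0.5,1],
  [-11.4,13,11.7,0,0,0.5,1],
  [-11.4,13,12.2,0,0,0.5,1],
  [-11.4,13,12.2,0,0,0.5,1],
  [-11.4,13,12.2,0,0,0.5,1],
])

```text
time: 8.55
tool_pos: [0.5722, 0.1187, 0.1006]
tool_rot: [3.14, 0.001, 2.402]
contact_force: [-0.4, 0.1, -0.3]
opening: 0.0918
grip_force: 0.0
```

>>> play_rows([
  [0,0,0,0,0,0,0.75],
  [0,0,0,0,0,0,0.65],
  [0,0,0,0,0,0,0.5],
  [0,0,0,0,0,0,0.5],
  [0,0,0,0,0,0,0.5],
  [0,0,0,0,0,0,0.5],
], squeeze=40)

```text
time: 9.15
tool_pos: [0.5716, 0.1187, 0.0999]
tool_rot: [3.141, 0.0, 2.402]
contact_force: [0.0, -0.4, 2.1]
opening: 0.0556
grip_force: 40.0
```

>>> play_rows([
  [0,0,0,0,0,0,0.5],
  [0,0,0,0,0,-0.05,0.5],
  [0,0,0,0,0,-0.1,0.5],
  [0,0,0,0,0,-0.17,0.5],
  [0,0,0,0,0,-0.24,0.5],
  [0,0,0,0,0,-0.32,0.5],
  [0,0,0,0,0,-0.4,0.5],
  [0,0,0,0,0,-0.4,0.5],
], squeeze=55)

```text
time: 9.95
tool_pos: [0.5717, 0.119, 0.0999]
tool_rot: [3.141, 0.0, 2.802]
contact_force: [0.9, 2.9, 1.1]
opening: 0.0554
grip_force: 55.0
```

```bash
python3 - <<'E'
from h import *
s=robot.observe();print(s['contact_force'],s['torque'],s['tool_pos'],s['tool_rot'])
E
```

```text
[0.86756644 2.87429631 1.11091679] [ 0.29423171 -0.02201617 -0.32345957] [0.57170729 0.11903108 0.09986716] [3.14062014e+00 2.54218849e-04 2.80189526e+00]
```

The cap is turning against about 0.32 N m, as expected. I'll continue to about 1.0 rad total.

>>> play_rows([
  [0,0,0,0,0,-0.08,0.5],
  [0,0,0,0,0,-0.16,0.5],
  [0,0,0,0,0,-0.24,0.5],
  [0,0,0,0,0,-0.32,0.5],
  [0,0,0,0,0,-0.4,0.5],
  [0,0,0,0,0,-0.48,0.5],
  [0,0,0,0,0,-0.55,0.5],
  [0,0,0,0,0,-0.6,0.5],
  [0,0,0,0,0,-0.6,0.5],
])

```text
time: 10.85
tool_pos: [0.5711, 0.1191, 0.0998]
tool_rot: [3.141, -0.001, -2.883]
contact_force: [-3.5, 3.5, 4.0]
opening: 0.0552
grip_force: 55.0
```

```bash
python3 - <<'E'
from h import *
s=robot.observe();print(s['contact_force'],s['torque'],s['tool_pos'],s['tool_rot'])
E
```

```text
[-3.50433064  3.45589218  4.00745645] [ 0.42916762  0.44103341 -0.24028572] [0.57110125 0.11911483 0.09984526] [ 3.14067448e+00 -5.69407872e-04 -2.88318775e+00]
```

>>> play_rows([
  [0,0,0,0,0,-0.06,0.5],
  [0,0,0,0,0,-0.12,0.5],
  [0,0,0,0,0,-0.17,0.5],
  [0,0,0,0,0,-0.17,0.5],
  [0,0,0,0,0,-0.17,0.5],
])

```text
time: 11.35
tool_pos: [0.5711, 0.1191, 0.0998]
tool_rot: [3.141, -0.0, -2.714]
contact_force: [-2.7, 4.0, 4.6]
opening: 0.0552
grip_force: 55.0
```

```bash
python3 - <<'E'
from h import *
s=robot.observe();print(s['contact_force'],s['torque'],s['tool_pos'],s['tool_rot'])
E
```

```text
[-2.68787551  3.96222141  4.55961565] [ 0.72434431  0.63925267 -0.34006094] [0.57114401 0.11907308 0.09984684] [ 3.14076971e+00 -3.81529834e-04 -2.71424740e+00]
```

>>> play_rows([
  [0,0,-0.1,0,0,0,0.5],
  [0,0,-0.3,0,0,0,0.5],
  [0,0,-0.5,0,0,0,0.5],
  [0,0,-0.5,0,0,0,0.5],
  [0,0,-0.5,0,0,0,0.5],
])

```text
time: 11.85
tool_pos: [0.5714, 0.1186, 0.1048]
tool_rot: [-3.142, -0.0, -2.711]
contact_force: [-2.8, 2.1, 0.1]
opening: 0.0558
grip_force: 55.0
```

```bash
python3 - <<'E'
from h import *
s=robot.observe();print(s['contact_force'],s['torque'],s['tool_pos'],s['tool_rot'])
c,p,d=shot('scene','s3');P=cloud(c,d)
for n in ('scene','top'):
    if n=='top': c,p,d=shot('top');P=cloud(c,d)
    for Q,t in ((np.load(n+'_P.npy'),'before'),(P,'now')):
        m=(np.hypot(Q[...,0]-.57,Q[...,1]-.118)<.045)&(Q[...,2]>.055)&(Q[...,2]<.077);print(n,t,m.sum(),np.percentile(Q[m][:,2],[50,90]).round(4) if m.sum() else '')
E
```

```text
[-2.8227727  2.1150238  0.0996964] [ 0.37984367  0.44108204 -0.13923423] [0.5713897  0.1185657  0.10480959] [-3.14155888e+00 -2.95211295e-04 -2.71149447e+00]
scene before 249 [0.0701 0.0749]
scene now 252 [0.0698 0.075 ]
top before 114 [0.071  0.0746]
top now 0
```

The force fell to about zero with no jar weight on it, and the jar top stayed at 0.075, so the cap is free. I'll lift it so the lower edge is 2 cm above the rim, 36 mm in total.

>>> play_rows([
  [0,0,-0.3,0,0,0,0.5],
  [0,0,-0.8,0,0,0,0.5],
  [0,0,-1.3,0,0,0,0.5],
  [0,0,-1.8,0,0,0,0.5],
  [0,0,-2.3,0,0,0,0.5],
  [0,0,-2.8,0,0,0,0.5],
  [0,0,-3.1,0,0,0,0.5],
  [0,0,-3.1,0,0,0,0.5],
  [0,0,-3.1,0,0,0,0.5],
])

```text
time: 12.85
tool_pos: [0.5714, 0.1187, 0.1357]
tool_rot: [3.142, -0.0, -2.711]
contact_force: [0.0, 0.4, -0.1]
opening: 0.055
grip_force: 55.0
```

```bash
python3 - <<'E'
from h import *
s=robot.observe();print(s['contact_force'],s['torque'],s['tool_pos'],s['tool_rot'],s['opening'],s['grip_force'])
c,p,d=shot('scene');P=cloud(c,d);cv2.imwrite('pics/s4.png',cv2.resize(p[80:260,150:350,::-1],None,fx=3.2,fy=3.2,interpolation=cv2.INTER_CUBIC))
r=np.hypot(P[...,0]-.571,P[...,1]-.1185)
for lo,hi,R in((.03,.045,.06),(.055,.078,.045),(.078,.105,.03),(.105,.15,.034)):
    m=(r<R)&(P[...,2]>lo)&(P[...,2]<hi);q=P[m];print(lo,hi,m.sum(),np.percentile(q,[2,50,98],axis=0).round(4).tolist() if m.sum() else '')
E
```

```text
[ 0.04938976  0.43722555 -0.11482999] [ 0.02375946  0.05495894 -0.01188564] [0.5714499  0.1186685  0.13566057] [ 3.14151524e+00 -6.27098919e-05 -2.71136344e+00] 0.05500328055057543 54.99980068998411
0.03 0.045 242 [[0.5283, 0.0777, 0.0304], [0.5438, 0.0928, 0.0347], [0.6053, 0.1496, 0.0441]]
0.055 0.078 316 [[0.5352, 0.0859, 0.0557], [0.5517, 0.0996, 0.0713], [0.5974, 0.1415, 0.0777]]
0.078 0.105 130 [[0.5456, 0.0974, 0.0782], [0.5579, 0.108, 0.0877], [0.5857, 0.1351, 0.1001]]
0.105 0.15 363 [[0.54, 0.0871, 0.1192], [0.5565, 0.1082, 0.1452], [0.577, 0.1429, 0.1497]]
```

View pics/s4.png

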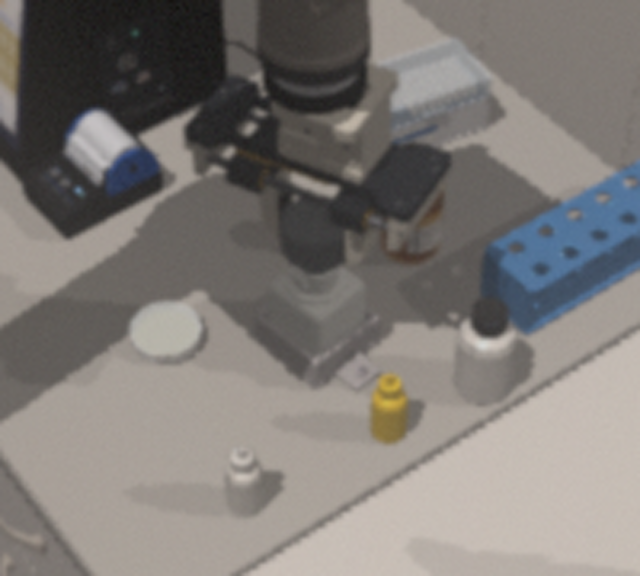

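The cap at (312,235) is held level above the open neck, with its lower edge at about 0.119 against a rim at about 0.098. The jar is down in its holder, the dropper stands at (243,485), and the bystanders haven't moved. Handing in.

```bash
python3 -c "
from cell import robot
print(robot.hand_in())"
```

```text
the job is handed in; nothing more can be done
None
```

I handed the job in at about 13 s: the dropper bottle stands upright about 17 cm from the jar, and the unscrewed cap is held level about 2 cm above the mouth, with the jar still in its holder and the bystanders unmoved.

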